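# Release one oil filter from a gravity lane with its seesaw pedal

## Task

Release exactly one of the long oil filters from its gravity lane: press that lane's rocker pedal right down with your fingertips so that the gate lifts and the front filter rolls down to the front lip, then let the pedal come back up so that the gate closes and the next filter waits against it. Work only that pedal: do not touch, pick up or push any filter by hand, and leave the lane of short filters and the other things on the bench alone.

Things in the scene. Friction and masses are not known exactly. Their poses are not given: they have to be found in the camera images.
- long_lane: fixed gravity lane of the LONG filters: grey steel chute 132 mm wide (164 over its stand), sloping 7 deg down to the front. Origin on the bench under the gated filter; x runs along the lane from front to rear (uphill), y across, z up. Lip 32 mm high at x = -155 mm, rear end +213. Filters lie across it; the gate holds the front one with its axis at x = -4 mm.
- long_rest (a point): middle of the axis of a released filter resting against the long lane's front lip: 114 mm in front of the lane's origin, 99 mm above the bench.
- long_shaft (a point): middle of the cross shaft (along the lane's y) on which the long lane's seesaw rocker turns, 184 mm above the bench, 30 mm in front of the lane's origin. Gate in front of the shaft, pedal behind it, above the lane.
- long_rocker (a joint): long lane's rocker angle (rad), about the lane's +y: 0 = pedal up, gate down; 0.70 = pedal down on its stop, gate up. The gate frees the front filter at about 0.6, a hold-back bar having dropped before the second. Sprung back: 3 N on the pedal starts it, about 10 N at the bottom. When the pedal is let up, the row behind rolls down to the closed gate.
- long_pedal (a point): long lane's pedal: black rubber pad 70 (along) x 44 mm, 7 thick, on a steel lever. This point is the centre of its top face. Rocker at 0: 85 mm behind and 85 above the shaft (269 above the bench), top rising 0.48 rad to the rear. It swings about the shaft; at 0.70: 120 mm behind, 10 above the shaft (194 above the bench), top dipping 0.22 rad to the rear.
- long_1: front long oil filter: white spin-on filter can, 76 mm diameter, 120 mm long, lying across the long lane. Origin at the middle of its axis, y along the axis (it turns as it rolls).
- long_2: second long oil filter: white spin-on filter can, 76 mm diameter, 120 mm long, lying across the long lane. Origin at the middle of its axis, y along the axis (it turns as it rolls).
- long_3: third long oil filter: white spin-on filter can, 76 mm diameter, 120 mm long, lying across the long lane. Origin at the middle of its axis, y along the axis (it turns as it rolls).
- short_lane: fixed gravity lane of the SHORT filters: grey steel chute 91 mm wide (123 over its stand), sloping 7 deg down to the front. Origin on the bench under the gated filter; x runs along the lane from front to rear (uphill), y across, z up. Lip 32 mm high at x = -155 mm, rear end +213. Filters lie across it; the gate holds the front one with its axis at x = -4 mm.
- short_rest (a point): middle of the axis of a released filter resting against the short lane's front lip: 114 mm in front of the lane's origin, 99 mm above the bench.
- short_shaft (a point): middle of the cross shaft (along the lane's y) on which the short lane's seesaw rocker turns, 184 mm above the bench, 30 mm in front of the lane's origin. Gate in front of the shaft, pedal behind it, above the lane.
- short_rocker (a joint): short lane's rocker angle (rad), about the lane's +y: 0 = pedal up, gate down; 0.70 = pedal down on its stop, gate up. The gate frees the front filter at about 0.6, a hold-back bar having dropped before the second. Sprung back: 3 N on the pedal starts it, about 10 N at the bottom. When the pedal is let up, the row behind rolls down to the closed gate.
- short_pedal (a point): short lane's pedal: black rubber pad 70 (along) x 44 mm, 7 thick, on a steel lever. This point is the centre of its top face. Rocker at 0: 85 mm behind and 85 above the shaft (269 above the bench), top rising 0.48 rad to the rear. It swings about the shaft; at 0.70: 120 mm behind, 10 above the shaft (194 above the bench), top dipping 0.22 rad to the rear.
- short_1: front short oil filter: white spin-on filter can, 76 mm diameter, 79 mm long, lying across the short lane. Origin at the middle of its axis, y along the axis (it turns as it rolls).
- short_2: second short oil filter: white spin-on filter can, 76 mm diameter, 79 mm long, lying across the short lane. Origin at the middle of its axis, y along the axis (it turns as it rolls).
- short_3: third short oil filter: white spin-on filter can, 76 mm diameter, 79 mm long, lying across the short lane. Origin at the middle of its axis, y along the axis (it turns as it rolls).
- spray_can: bystander: white spray can standing on the bench, 66 mm diameter, 190 mm tall; origin at the centre of its underside.
- carton: bystander: small cardboard carton, 85 x 110 x 70 mm; origin at the centre of its underside.
- jar: bystander: clear jar with a steel lid, 68 mm diameter, 75 mm tall; origin at the centre of its underside.
- tape_roll: bystander: roll of black electrical tape lying flat, 68 mm diameter, 34 mm hole, 19 mm high; origin at the centre of its underside.
There are look-alikes about, which are no part of the job. Leave any blue or orange look-alike of the short_3 alone.

How it is judged (in metres and radians):
On the way, in this order (a step that is already met when the one before it is completed fails the run):
1. the long lane's pedal is pressed down with the fingers, which lifts its gate (value of joint long_rocker above 0.45 rad and contact force between the fingers and long_rocker_c0 above 1 N), for 0.05 s.
2. the front long filter has rolled past the gate to the front lip (x of long_1 in the frame of long_lane below -0.098 m), for 0.1 s.
At the end, for the whole second after the job is handed in: The front long filter rests at the lip (within 12 mm), the second against the closed gate (within 12 mm) and the third behind it (within 15 mm), all filters at rest (under 0.02 m/s); both rockers are back up (under 0.06 rad) and the short filters are where they were (within 12 mm) (x of long_1 in the frame of long_lane between -0.1258 and -0.1018 m and z of long_1 in the frame of long_lane below 0.115 m and x of long_2 in the frame of long_lane between -0.0161 and 0.0079 m and x of long_3 in the frame of long_lane between 0.057 and 0.087 m and value of joint each of long_rocker, short_rocker below 0.06 rad and linear speed of each of long_1, long_2, long_3, short_1, short_2, short_3 below 0.02 m/s and distance of each of short_1, short_2, short_3 from where it was at the start of the episode below 0.012 m); the robot touches nothing.
It fails at once if a filter is touched by the robot (over 1 N) (contact force between any of the fingers, the arm and long_1 above 1 N or contact force between any of the fingers, the arm and long_2 above 1 N or contact force between any of the fingers, the arm and long_3 above 1 N or contact force between any of the fingers, the arm and short_1 above 1 N or contact force between any of the fingers, the arm and short_2 above 1 N or contact force between any of the fingers, the arm and short_3 above 1 N).
It fails at once if a filter is lifted out of its lane (more than 25 mm above where it can lie) (z of any of long_1, long_2, long_3 in the frame of long_lane above 0.16 m or z of any of short_1, short_2, short_3 in the frame of short_lane above 0.16 m).
It fails at once if a second long filter passes the gate (x of long_2 in the frame of long_lane below -0.03 m).
It fails at once if the short lane's rocker is worked (over 0.15 rad) (value of joint short_rocker above 0.15 rad).
It fails at once if something else on the bench is moved (over 20 mm) (distance of any of spray_can, carton, jar, tape_roll from where it was at the start of the episode above 0.02 m).
It also fails if it takes over 40 s, if anything falls off the work surface, if the arm or the gripper's body presses on something with over 40 N, if the wrist force passes 120 N, or if a joint passes its speed limit or range.

## Robot

A 6-joint arm with a two-finger parallel gripper is mounted at the origin on the work surface. World frame = base frame: x ahead of the robot, y to its left, z up, the work surface at z = 0. Lengths are in m, angles in degrees, forces in N, time in s.
With the tool pointing down it reaches from about 0.4 to 0.825 m from the base axis. Payload 7 kg.
Tool frame: the origin (TCP) lies at the very end of the fingers, on their centre line; the grasp point (between the pads) lies 19 mm behind it (bot.grasp_offset is the distance from the TCP to the grasp point, in m); x points along the fingers, y is the direction in which the jaws open and shut, and the axes are right-handed (so a half turn about x gives the same grasp; the last joint's range is limited). The gripper opens to 88 mm and grips with 3 to 60 N. Pads are 19 mm wide; open, the fingers measure 130 mm over their backs; the gripper's body (78 mm by 193 mm) begins 47 mm behind the grasp point.
Start: joints at [86.752, 20.546, 0.682, 0, -70.136, -16.507], TCP at [0.228, 0.635, 0.227] pointing down, gripper open.
Joint ranges: [-176.03, 176.03], [-82.01, 121.73], [-58.28, 71.71], [-173.87, 95.51], [-174.79, -0.11], [-173.66, 173.66]. Speed limits (degrees/s): [136.94, 136.94, 172.46, 180, 180, 180].

## Interface

Orientations are given as a 3x3 rotation matrix whose columns are the frame's x, y, z axes.
In Python, from bench import bot gives the robot as it stands.
- The arm moves only by the shell command python3 -m inch 'ROWS' [OPENING] [FORCE]. ROWS is JSON, a list of rows, each a list of 6 numbers: the shift along the tool's x, y, z in mm, then the turn, a rotation vector about the tool's x, y, z in degrees. In form: [[tx, ty, tz, ax, ay, az], ...]. A call has exactly 10 rows; each row shifts and turns the commanded pose from where the row before left it, along the tool's axes as they then stand; what a row does not reach is not made up. A row lasts 1/12 s, in which the tool goes at most 41.7 mm and 7.16 degrees, less where a joint would pass 70% of its speed; a pose out of reach is approached as far as the arm can. A call with a gripper value outside its range is refused whole. OPENING is the opening, from -1 (shut) to 1 (fully open), so that 0 is half open, set as the call begins (- or left out, the last holds). The fingers move at their own pace and stop on an object; FORCE is the grip in N (left out, the last holds). Time passes only in rows, so rows that do not move let the fingers close, or fill a call up. It gives the time, the measured TCP pose, the force and the opening at its end, in the units of the state.
- bot.read_state(): the state, without advancing time (a new reading comes with each control period).
- bot.read_camera(name): name is "side" or "top" or "wrist"; returns (picture, depth): 480x640x3 uint8, red, green, blue; 480x640 float32, m along the optical axis (not along the pixel's ray), 0 where there is no reading.
- bot.camera_params(name): a dict with "fovy" (degrees; the focal length in pixels is half the picture's height over the tangent of half this angle, whatever the lens; pixels are square), "cx", "cy" (the principal point, pixels), "dist_coeffs" ([k1, k2, p1, p2, k3] as OpenCV has them; the pictures are not rectified), "camera_from_world" (4x4, takes a point from world to camera coordinates). Camera axes: x right, y up, looking along -z (the intrinsics and any distortion apply to the point x, -y, -z); pixel columns grow to the right and rows downward; lengths in m; the calibration is good to about 2 mm. A picture is of the moment at which its call begins: read the wrist's pose just before it. camera_params takes no time and is no camera call; for the wrist camera it gives the pose at the moment of the call.
- bot.sign_off(): hands the job in, once; it reports no verdict.
The state is a dict: "time": time; "q": joint angles; "joint_vel": joint speeds; "tau": joint torques, N m; "tcp_pos": TCP position; "tcp_rot": TCP orientation; "wrist_force": force on the tool from outside, world axes, zero at the start; "moment": the same for the moment, N m; "gripper_width": finger opening in m.
Only numpy, scipy, OpenCV 4.12 (cv2) and the standard library are available. Lean on these libraries where they do the work, as an engineer would, in place of code of your own. Each camera call takes 0.05 s, during which the arm holds its last target. There are 200 camera calls.

## Working session

There is one attempt and no reset: what is moved stays moved. The work goes in short steps, Python scripts to look and compute and a shell command to move; the robot and the scene stay as the last step left them, time stands still between calls to the robot, and variables do not carry over. Pictures are saved under pics/ and viewed, about 8 in all and at most 12, crops included, and the job is handed in when it is done.

```bash
mkdir -p pics; ls; cat > h.py <<'E'
import numpy as np, cv2
from bench import bot
def snap(n,f):
    p=bot.camera_params(n); im,d=bot.read_camera(n)
    cv2.imwrite(f'pics/{f}.png',im[:,:,::-1]); np.savez(f'pics/{f}.npz',im=im,d=d,T=p['camera_from_world'],fovy=p['fovy'],c=[p['cx'],p['cy']],k=p['dist_coeffs'])
def cloud(f):
    z=np.load(f'pics/{f}.npz'); d=z['d']; F=240/np.tan(np.radians(z['fovy']/2))
    K=np.array([[F,0,z['c'][0]],[0,F,z['c'][1]],[0,0,1]])
    v,u=np.mgrid[:480,:640]
    n=cv2.undistortPoints(np.stack([u,v],-1).reshape(-1,1,2).astype(float),K,z['k']).reshape(480,640,2)
    P=np.stack([n[...,0]*d,-n[...,1]*d,-d,np.ones_like(d)],-1)@np.linalg.inv(z['T']).T
    P=P[...,:3]; P[d==0]=np.nan
    return z['im'],P
E
python3 - <<'E'
from h import *
snap('top','top0'); snap('side','side0')
a=cv2.imread('pics/top0.png');
print(bot.read_state()['tcp_rot'],bot.read_state()['tcp_pos'])
E
```

```text
pics
[[-3.39695347e-04 -3.38102129e-01 -9.41109364e-01]
 [-1.38807524e-03 -9.41108352e-01  3.38102266e-01]
 [-9.99998979e-01  1.42118237e-03 -1.49621065e-04]] [0.22803761 0.63487351 0.22573612]
```

View pics/top0.png

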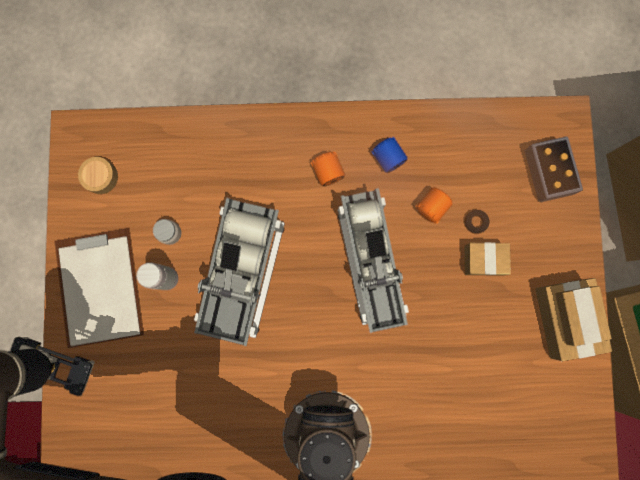

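View pics/side0.png

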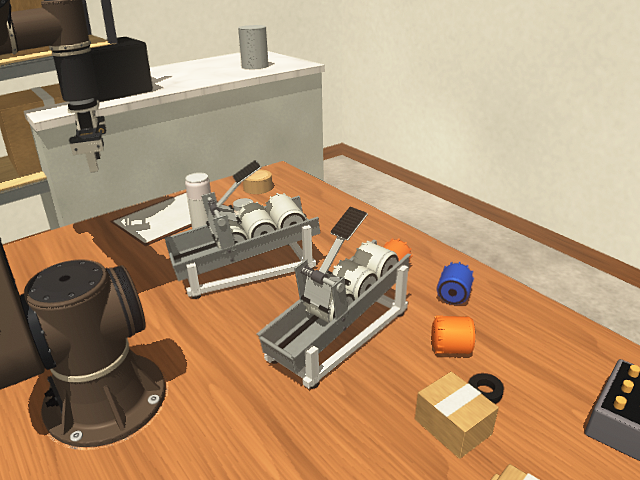

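The top picture shows the long (wider) lane at about (238,270) with its pedal at (231,256). The short lane is at (372,260). The spray can (152,275) and jar (166,230) are left of the long lane. Next I'll measure the pedal and the lane direction.

```bash
python3 - <<'E'
from h import *
im,P=cloud('top0')
g=im.astype(int).max(2)
def ped(P,m,name):
    Q=P[m]; c=np.nanmedian(Q,0); Q=Q[np.linalg.norm(Q-c,axis=1)<.05]; c=Q.mean(0)
    U,S,V=np.linalg.svd(Q-c,full_matrices=False); print(name,len(Q),c.round(4),V.round(3).tolist(),(S/np.sqrt(len(Q))*12**.5).round(4))
    print(' min',Q.min(0).round(3),'max',Q.max(0).round(3))
m=np.zeros((480,640),bool); m[238:275,216:245]=True
ped(P,m&(g<50)&(P[...,2]>.22),'top')
# lane stuff: all pts above bench near lane
r=np.zeros((480,640),bool); r[185:350,190:290]=True
Q=P[r&(P[...,2]>.03)]
rect=cv2.minAreaRect(Q[:,:2].astype(np.float32)); print('lane rect',rect, cv2.boxPoints(rect).round(3).tolist())
# white cans
w=r&(g>150)&(P[...,2]>.1)&(im.astype(int).max(2)-im.min(2)<60)
for (v,u) in [(215,245),(235,245),(256,231),(275,152),(230,166),(256,250),(290,230),(325,225)]: print(u,v,P[v,u].round(3),im[v,u])
im,P=cloud('side0'); g=im.astype(int).max(2)
m=np.zeros((480,640),bool); m[158:185,228:265]=True
ped(P,m&(g<60)&(P[...,2]>.22),'side')
E
```

```text
top 377 [0.475  0.2206 0.2709] [[-0.849, 0.22, -0.481], [0.261, 0.965, -0.019], [-0.46, 0.141, 0.877]] [0.0647 0.038  0.0101]
 min [0.442 0.196 0.251] max [0.506 0.244 0.292]
lane rect ((0.44894397258758545, 0.22687886655330658), (0.16605530679225922, 0.3688563406467438), 74.82418823242188) [[0.24899999797344208, 0.19499999284744263], [0.6050000190734863, 0.09799999743700027], [0.6489999890327454, 0.2590000033378601], [0.2930000126361847, 0.35499998927116394]]
245 215 [0.591 0.197 0.16 ] [148 143 124]
245 235 [0.538 0.197 0.165] [204 196 172]
231 256 [0.475 0.218 0.272] [36 33 29]
152 275 [0.439 0.433 0.189] [222 215 197]
166 230 [0.568 0.427 0.077] [171 168 154]
250 256 [0.484 0.186 0.156] [220 215 190]
230 290 [0.396 0.233 0.193] [66 63 62]
225 325 [0.306 0.268 0.055] [144 141 133]
side 97 [0.4728 0.2122 0.2689] [[-0.866, 0.186, -0.464], [0.196, 0.98, 0.028], [-0.46, 0.067, 0.885]] [0.0736 0.0425 0.0049]
 min [0.441 0.19  0.251] max [0.503 0.242 0.285]
```

```bash
python3 -m inch '[[-33,0,0,-1.15,0,0],[-33,0,0,-1.15,0,0],[-33,0,0,-1.15,0,0],[-35,0,0,-1.15,0,0],[0,18.6,-19.3,0,0,0],[0,18.6,-19.3,0,0,0],[0,18.6,-19.3,0,0,0],[0,18.6,-19.3,0,0,0],[0,18.6,-19.3,0,0,0],[0,18.6,-19.3,0,0,0]]' -1
python3 -m inch '[[0,18.6,-19.3,0,0,0],[0,18.6,-19.3,0,0,0],[0,18.6,-19.3,0,0,0],[0,18.6,-19.3,0,0,0],[0,18.6,-19.3,0,0,0],[0,18.6,-19.3,0,0,0],[0,18.6,-19.3,0,0,0],[0,18.6,-19.3,0,0,0],[0,18.6,-19.3,0,0,0],[0,18.6,-19.3,0,0,0]]'
```

```text
time: 0.93
tcp_pos: [0.3111, 0.4959, 0.3602]
tcp_rot: [[-0.0, -0.261, -0.965], [-0.001, -0.965, 0.261], [-1.0, 0.001, 0.0]]
wrist_force: [-0.1, 0.0, 0.0]
gripper_width: 0.0263
time: 1.77
tcp_pos: [0.4487, 0.2659, 0.3603]
tcp_rot: [[-0.0, -0.261, -0.965], [-0.0, -0.965, 0.261], [-1.0, 0.0, 0.0]]
wrist_force: [0.2, 1.0, -0.5]
gripper_width: 0.0002
```

```bash
python3 -m inch '[[0,18.6,-18.6,0,0,0],[0,18.6,-18.6,0,0,0],[10,0,0,0,0,0],[15,0,0,0,0,0],[15,0,0,0,0,0],[15,0,0,0,0,0],[5,0,0,0,0,0],[0,0,0,0,0,0],[0,0,0,0,0,0],[0,0,0,0,0,0]]'
python3 - <<'E'
from h import *
snap('side','side1')
im=cv2.imread('pics/side1.png')[100:320,120:420]; cv2.imwrite('pics/side1c.png',cv2.resize(im,None,fx=2.6,fy=2.6))
s=bot.read_state(); print(s['tcp_pos'],s['wrist_force'])
E
```

```text
time: 2.6
tcp_pos: [0.4749, 0.222, 0.3015]
tcp_rot: [[0.001, -0.261, -0.965], [0.001, -0.965, 0.261], [-1.0, -0.001, -0.001]]
wrist_force: [-0.4, 0.4, 0.0]
gripper_width: 0.0004
[0.47495064 0.22204657 0.30155085] [ 0.65348348 -0.45029462  0.14472813]
```

View pics/side1c.png

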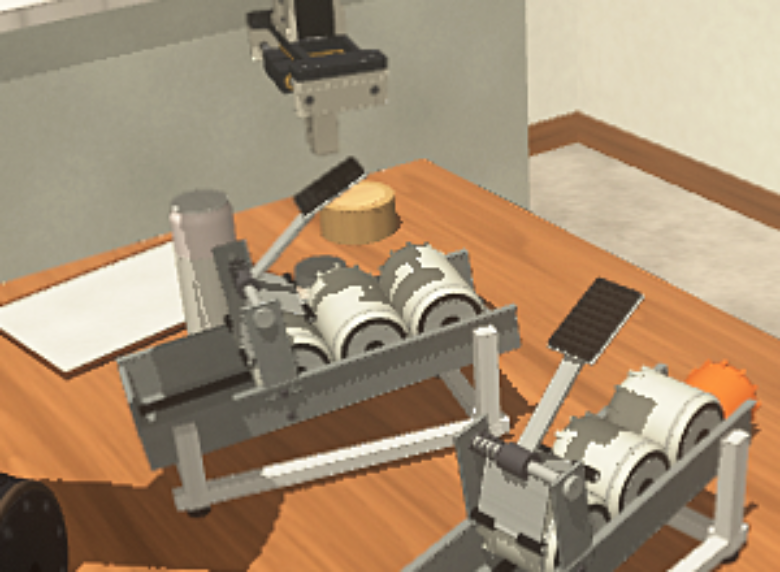

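The fingertips are directly above the long pedal, at about (322,150) in the crop with the pad at (330,185). I'll press along the pedal's arc.

```bash
python3 -m inch '[[13,0,0,0,0,0],[13,0,0,0,0,0],[9,0,-7,0,0,0],[9,0,-6.5,0,0,0],[10,0,-5.5,0,0,0],[10,0,-5,0,0,0],[10,0,-4,0,0,0],[10,0,-3,0,0,0],[0,0,0,0,0,0],[0,0,0,0,0,0]]'
```

```text
time: 3.48
tcp_pos: [0.5049, 0.2133, 0.2161]
tcp_rot: [[-0.0, -0.262, -0.965], [-0.001, -0.965, 0.262], [-1.0, 0.001, 0.0]]
wrist_force: [-0.4, 0.8, 4.4]
gripper_width: 0.0005
```

```bash
python3 -m inch '[[7,0,-2,0,0,0],[7,0,-1,0,0,0],[6,0,-1,0,0,0],[2,0,0,0,0,0],[0,0,0,0,0,0],[0,0,0,0,0,0],[0,0,0,0,0,0],[0,0,0,0,0,0],[0,0,0,0,0,0],[0,0,0,0,0,0]]'
python3 - <<'E'
from h import *
snap('side','side2')
im=cv2.imread('pics/side2.png')[100:320,120:420]; cv2.imwrite('pics/side2c.png',cv2.resize(im,None,fx=2.6,fy=2.6))
s=bot.read_state(); print(s['tcp_pos'],s['wrist_force'])
E
```

```text
time: 4.32
tcp_pos: [0.509, 0.2124, 0.196]
tcp_rot: [[0.002, -0.261, -0.965], [0.0, -0.965, 0.261], [-1.0, -0.001, -0.002]]
wrist_force: [1.2, -0.5, 6.8]
gripper_width: 0.0002
[0.50904062 0.21237025 0.19596911] [-0.44513226 -0.10486968  7.73678051]
```

View pics/side2c.png

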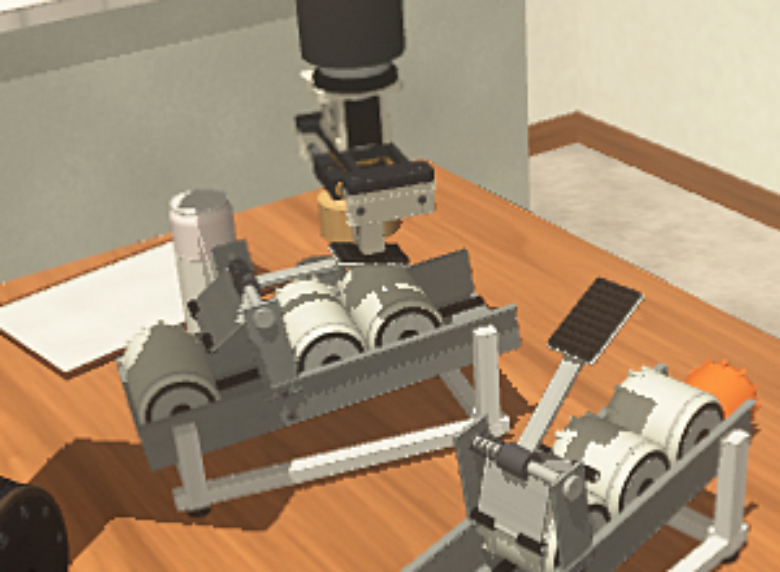

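The front filter is at the lip, at about (170,375), and the other two are held back. Now I'll let the pedal up, retracing the arc.

```bash
python3 -m inch '[[-15,0,2,0,0,0],[-20,0,5,0,0,0],[-20,0,9,0,0,0],[-20,0,13,0,0,0],[-20,0,6,0,0,0],[-20,0,0,0,0,0],[-20,0,0,0,0,0],[-20,0,0,0,0,0],[0,0,0,0,0,0],[0,0,0,0,0,0]]'
python3 -m inch '[[0,0,0,0,0,0],[0,0,0,0,0,0],[0,0,0,0,0,0],[0,0,0,0,0,0],[0,0,0,0,0,0],[0,0,0,0,0,0],[0,0,0,0,0,0],[0,0,0,0,0,0],[0,0,0,0,0,0],[0,0,0,0,0,0]]'
python3 - <<'E'
from h import *
snap('side','side3')
im=cv2.imread('pics/side3.png')[100:320,120:420]; cv2.imwrite('pics/side3c.png',cv2.resize(im,None,fx=2.6,fy=2.6))
I,P=cloud('side3'); I0,P0=cloud('side0'); g=I.astype(int).max(2)
m=np.zeros((480,640),bool); m[158:185,228:265]=True
for p,G in((P0,I0.max(2)),(P,g)): q=p[m&(G<60)&(p[...,2]>.22)&(p[...,2]<.3)]; print(len(q),q.mean(0))
o=np.array([.421,.2345]);ex=np.array([.9648,-.263]);ey=np.array([.263,.9648])
for p,G,n in((P0,I0,'before'),(P,I,'after')):
    l=np.stack([(p[...,:2]-o)@ex,(p[...,:2]-o)@ey,p[...,2]],-1)
    k=(l[...,2]>.115)&(l[...,2]<.175)&(abs(l[...,1])<.058)&(G.max(2)>100)&(l[...,0]>-.16)&(l[...,0]<.2)
    for a,b in((-.16,-.06),(-.05,.034),(.034,.11),(.11,.19)):
        q=l[k&(l[...,0]>a)&(l[...,0]<b)]
        if len(q)>30:
            # circle fit r=38 in x,z
            from scipy.optimize import least_squares
            f=least_squares(lambda c:np.hypot(q[:,0]-c[0],q[:,2]-c[1])-.038,[(a+b)/2,.115],loss='soft_l1',f_scale=.002)
            print(n,len(q),f.x.round(4),round(np.median(abs(f.fun)),4))
E
```

```text
time: 5.2
tcp_pos: [0.4744, 0.2216, 0.3504]
tcp_rot: [[0.001, -0.261, -0.965], [0.001, -0.965, 0.261], [-1.0, -0.001, -0.0]]
wrist_force: [-0.7, -0.5, -0.5]
gripper_width: 0.0006
time: 6.03
tcp_pos: [0.4746, 0.2216, 0.3496]
tcp_rot: [[0.0, -0.261, -0.965], [0.0, -0.965, 0.261], [-1.0, -0.0, -0.0]]
wrist_force: [-0.2, -0.3, 1.6]
gripper_width: 0.0007
97 [0.4728497  0.21218913 0.26889585]
159 [0.47611665 0.21347752 0.27041465]
before 413 [-0.0073  0.1297] 0.0037
before 717 [0.0721 0.1209] 0.0009
before 682 [0.1476 0.1298] 0.001
after 630 [-0.1125  0.098 ] 0.0008
after 352 [-0.0083  0.1304] 0.0044
after 680 [0.0721 0.1208] 0.0008
```

View pics/side3c.png

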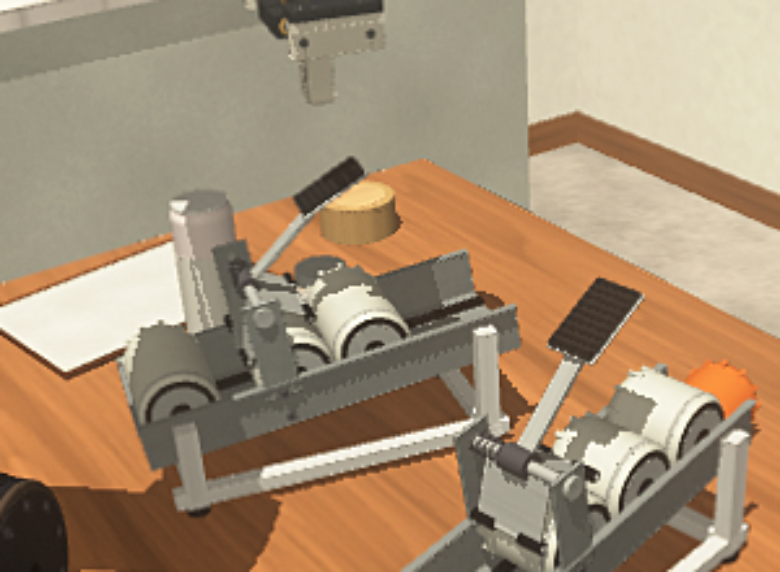

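The first filter is at the lip (170,375), the second is at the closed gate (305,350) and the third is behind it (360,315). The pedal is up and the fingers are clear. I'll wait one more second, then hand in.

```bash
python3 -m inch '[[0,0,0,0,0,0],[0,0,0,0,0,0],[0,0,0,0,0,0],[0,0,0,0,0,0],[0,0,0,0,0,0],[0,0,0,0,0,0],[0,0,0,0,0,0],[0,0,0,0,0,0],[0,0,0,0,0,0],[0,0,0,0,0,0]]'
python3 -c "
from bench import bot
bot.sign_off()"
```

```text
time: 6.92
tcp_pos: [0.4746, 0.2216, 0.3496]
tcp_rot: [[0.0, -0.261, -0.965], [0.0, -0.965, 0.261], [-1.0, -0.0, -0.0]]
wrist_force: [0.6, -0.4, -0.6]
gripper_width: 0.0005
the job is handed in; nothing more can be done
```

I pressed the long lane's pedal down with closed fingertips and let it back up along the same arc, and exactly one long filter was released. I handed the job in at about 6.9 s; sign-off gave no verdict.

Positions along the lane from the last side picture, taken about 0.9 s before hand-in:

| Item | Measured | Required |
|---|---|---|
| Released filter | x ≈ -0.1125 m, z ≈ 0.098 m | x from -0.1258 to -0.1018 m, z below 0.115 m |
| Second filter | x ≈ -0.008 m (poor fit) | -0.0161 to 0.0079 m |
| Third filter | x ≈ 0.072 m | 0.057 to 0.087 m |

- **Second filter:** the gate and rocker partly hide it, so its fit is poor (residual about 4 mm). It matches the fit of the front filter in the same spot before the press, and the picture shows it at the gate.
- **Pedal:** it is back where it started, to within about 4 mm. I have no direct reading of the rocker angle.
- **Forces:** the wrist force readings peaked at about 8 N during the press and were near zero at the end, with the fingers about 80 mm above the pedal.
- **Not measured:** I only looked at the short lane and the spray can, which appear unchanged in the last picture. I did not check the carton, jar or tape roll again, though the arm never went near the carton or tape roll and stayed well above the jar.

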